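# Tray up the amber sample jars and stack the cover tray

### The job

Gather the three amber jars into the grey tray, standing each upright on the pad that matches the colour of its lid, and leave the green and the white look-alike jars where they stand. Then stack the blue tray on top of the grey one so that its four corner pins drop fully into the sockets and it sits level, and let go.

Things in the scene. Friction and masses are not known exactly. Their poses are not given: they have to be found in the camera images.
- amber_red_mid (a point): Amber-brown glass jar with a red lid and a white paper band, loose, standing on the bench. Round: body 44 mm across up to 42 mm high, sloping in to a lid 31 mm across from 47 to 60 mm; 60 mm tall in all, about 0.12 kg. This point is its centre, 30 mm above its underside; z is up.
- amber_blue_mid (a point): Amber-brown glass jar with a blue lid and a white paper band, loose, standing on the bench. Round: body 44 mm across up to 42 mm high, sloping in to a lid 31 mm across from 47 to 60 mm; 60 mm tall in all, about 0.12 kg. This point is its centre, 30 mm above its underside; z is up.
- amber_white_mid (a point): Amber-brown glass jar with a white lid and a white paper band, loose, standing on the bench. Round: body 44 mm across up to 42 mm high, sloping in to a lid 31 mm across from 47 to 60 mm; 60 mm tall in all, about 0.12 kg. This point is its centre, 30 mm above its underside; z is up.
- green_blue_mid (a point): Look-alike: GREEN glass jar with a blue lid; same shape and size as the amber jars (44 mm across, 60 mm tall), loose. It does not belong in the tray and stays where it stands. This point is its centre, 30 mm above its underside.
- white_red_mid (a point): Look-alike: WHITE plastic jar with a red lid; same shape and size as the amber jars (44 mm across, 60 mm tall), loose. It does not belong in the tray and stays where it stands. This point is its centre, 30 mm above its underside.
- lower_tray: Grey tray fixed to the bench, 250 x 84 mm, floor 4 mm thick. Three places (62 x 76 mm inside) in a row at x = -66, 0, 66 mm, fenced by walls 4 mm thick, tops 14 mm above the bench. Corner posts at x = +-112, y = +-29 mm, 26 mm square, 72 mm high, each with a socket in its top, 14 mm across (19 mm at the mouth), 20 mm deep. Origin: centre of underside; x lengthwise, z up.
- pad_red: Red round pad, 54 mm across and 2 mm thick, lying fixed on the floor of one of the lower tray's three places and marking it; which pad is in which place changes from start to start. Origin: centre of the pad's underside, 4 mm above the bench, so a jar on it stands 6 mm above the bench.
- pad_blue: Blue round pad, 54 mm across and 2 mm thick, lying fixed on the floor of one of the lower tray's three places and marking it; which pad is in which place changes from start to start. Origin: centre of the pad's underside, 4 mm above the bench, so a jar on it stands 6 mm above the bench.
- pad_white: White round pad, 54 mm across and 2 mm thick, lying fixed on the floor of one of the lower tray's three places and marking it; which pad is in which place changes from start to start. Origin: centre of the pad's underside, 4 mm above the bench, so a jar on it stands 6 mm above the bench.
- tray_grip (a point): Blue tray, loose, 0.3 kg, on four steel pins (8 mm, tapered tips, 16 mm long) at x = +-112, y = +-29 mm; 250 x 84 mm, walls up to 32 mm above the pin tips. This point: centre of its black grip bar (90 mm along x, 14 wide along y, 18 high), over the tray's centre, 61 mm above the pin tips; seated on the posts, 117 mm above the bench. x lengthwise (either way round fits), z up.
Mind the look-alikes: they are no part of the job. What is shaped like the part that bears amber_red_mid but yellow is not meant.

How it is judged:
By the outcome, as a careful person would: the job done as asked, in the order asked, and still so for the second after the job is handed in, with the robot touching nothing.
It also fails if it takes over 131 s, if anything falls off the work surface, if the arm or the gripper's body presses on something with over 40 N, if the wrist force passes 120 N, or if a joint passes its speed limit or range.

### The arm

A 7-joint arm with a two-finger parallel gripper is mounted at the origin on the work surface. World frame = base frame: x ahead of the robot, y to its left, z up, the work surface at z = 0. Lengths are in mm, angles in rad, forces in N, time in s.
With the tool pointing down it reaches from about 400 to 875 mm from the base axis. Payload 4.4 kg.
Tool frame: the origin (TCP) lies at the very end of the fingers, on their centre line; the grasp point (between the pads) lies 19 mm behind it; y points along the fingers, z is the direction in which the jaws open and shut, and the axes are right-handed (so a half turn about y gives the same grasp; the last joint's range is limited). The gripper opens to 85 mm and grips with 20 to 120 N. Pads are 22 mm wide; open, the fingers measure 114 mm over their backs; the gripper's body (76 mm by 85 mm) begins 54 mm behind the grasp point. The pads swing forward as they close: fully open they stand 13 mm farther back than shut.
Start: joints at [-1.391, 0.628, 0.038, 1.517, -0.027, 0.996, -0.02], TCP at [158.141, 630.483, 231.313] pointing down, gripper open.
Joint ranges: [-3.06, 3.06], [-0.37, 2.12], [-1.25, 1.32], [0.18, 2.47], [-1.1, 4.24], [0.23, 1.98], [-2.94, 2.94]. Speed limits (rad/s): [2.57, 2.57, 3.14, 3.14, 3.14, 3.14, 3.14].

### API

Orientations are given as [roll, pitch, yaw] about the fixed x, y, z axes, in that order (R = Rz(yaw) Ry(pitch) Rx(roll)).
In Python, from cell import * gives the robot as it stands.
- The arm moves only by the tool apply_moves, never from a script. Its argument "targets" is a list of rows, each a list of 6 numbers: the shift along the tool's x, y, z in units of 40 mm (1.0 is 40 mm), then the turn, a rotation vector about the tool's x, y, z in units of 8 degrees (1.0 is 8 degrees). A call has 1 to 12 rows; each row shifts and turns the commanded pose from where the row before left it, along the tool's axes as they then stand; what a row does not reach is not made up. A row lasts 1/8 s, in which the tool goes at most 62.5 mm and 10.7 degrees, less where a joint would pass 70% of its speed; a pose out of reach is approached as far as the arm can. A call is refused whole if a number of a shift passes 1 or a number of a turn 1, either way. A call with a gripper value outside its range is refused whole. "jaw" is the gripper command: -1 is shut, 1 is fully open, values between are in proportion, set as the call begins (left out, the last holds). The fingers move at their own pace and stop on an object; the grip force is fixed at half the most. Time passes only in rows, so rows that do not move let the fingers close. It gives the time, the measured TCP pose, the force and the opening at its end, in the units of the state.
- read_state(): the state, without advancing time (a new reading comes with each control period).
- get_image(name): name is "scene" or "top" or "wrist"; returns the picture (384x512x3 uint8, red, green, blue); there is no depth.
- calibration(name): a dict with "fx", "fy", "cx", "cy" (pixels), "world_from_camera" (4x4, takes a point from camera to world coordinates). Camera axes: x right, y down, z forward; pixel columns grow to the right and rows downward; lengths in mm; the calibration is good to about 2 mm. A picture is of the moment at which its call begins: read the wrist's pose just before it. calibration takes no time and is no camera call; for the wrist camera it gives the pose at the moment of the call.
- finish_job(): hands the job in, once; it reports no verdict.
The state is a dict: "clock": time; "qpos": joint angles; "qd": joint speeds; "tau": joint torques, N m; "eef_pos": TCP position; "tool_rot": TCP orientation; "force": force on the tool from outside, world axes, zero at the start; "torque": the same for the moment, N m; "width": finger opening in mm.
Only numpy, scipy, OpenCV 4.12 (cv2) and the standard library are available. Lean on these libraries where they do the work, as an engineer would, in place of code of your own. Each camera call takes 0.05 s, during which the arm holds its last target. There are 200 camera calls.

## Working session

There is one attempt and no reset: what is moved stays moved. The work goes in short steps, Python scripts to look and compute and a tool call to move; the robot and the scene stay as the last step left them, time stands still between calls to the robot, and variables do not carry over. Pictures are saved under pics/ and viewed, about 12 in all and at most 16, crops included, and the job is handed in when it is done.

Besides the shell and the picture viewer there is one more tool, called after "Request:" as name(argument=value, ...) on one line, values as JSON. apply_moves: Moves the arm, as the interface text tells. Its arguments: {"type":"object","properties":{"targets":{"type":"array"},"jaw":{"type":"number"}},"required":["targets"]}

```bash
ls; mkdir -p pics; python3 - <<'E'
from cell import *
import cv2
for n in("top","scene"):
    im=get_image(n); cv2.imwrite(f"pics/{n}0.png",im[:,:,::-1]); c=calibration(n); print(n,c)
s=read_state(); print(s["clock"],s["eef_pos"],s["tool_rot"],s["width"])
E
```

```text
pics
top {'fx': 450.0332165505225, 'fy': 450.0332165505225, 'cx': 260.7180452880594, 'cy': 187.98251518024597, 'world_from_camera': array([[-2.64176548e-02, -9.90409883e-01,  1.35611103e-01,
         3.66662471e+02],
       [-9.99219346e-01,  2.21759783e-02, -3.26944001e-02,
         7.66891793e+00],
       [ 2.93735481e-02, -1.36368947e-01, -9.90222553e-01,
         1.04823782e+03],
       [ 0.00000000e+00,  0.00000000e+00,  0.00000000e+00,
         1.00000000e+00]])}
scene {'fx': 467.64536479530415, 'fy': 467.64536479530415, 'cx': 252.36531553865166, 'cy': 191.88507459957395, 'world_from_camera': array([[-1.33998536e-01,  8.19146060e-01, -5.57713299e-01,
         1.04924780e+03],
       [ 9.90979404e-01,  1.09597418e-01, -7.71247460e-02,
         6.02147148e+01],
       [-2.05249419e-03, -5.63016996e-01, -8.26442768e-01,
         8.41055624e+02],
       [ 0.00000000e+00,  0.00000000e+00,  0.00000000e+00,
         1.00000000e+00]])}
0.1 [157.988823   629.91233357 230.46452609] [-1.57255535e+00 -9.94027477e-06 -2.45792756e-01] 85.18596936944144
```

View pics/top0.png

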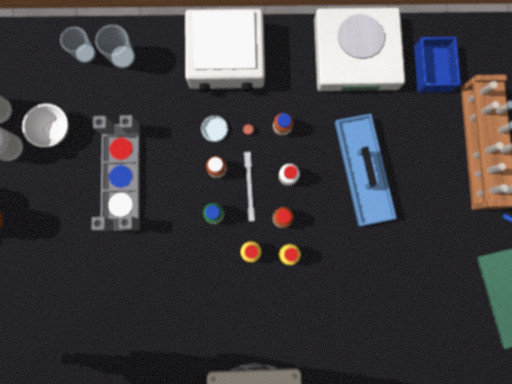

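View pics/scene0.png

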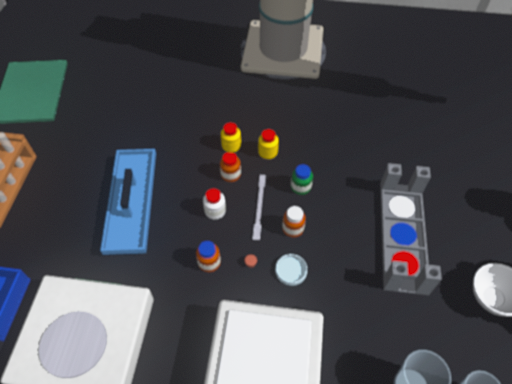

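Top view candidates:
- Amber, white lid: (216,165).
- Amber, blue lid: (283,124).
- Amber-brown, red lid: (283,216).
- Look-alikes: green/blue at (213,212), white/red at (289,174), yellow/red at (250,251) and (290,254).

Pads are red (121,148), blue (121,176) and white (120,205). The blue tray is at (365,170). I'll confirm these in an enlarged crop.

```bash
python3 - <<'E'
import cv2,numpy as np
im=cv2.imread("pics/top0.png")
out=[]
for u0,u1 in((195,310),(85,147),(330,400)):
    c=cv2.resize(im[105:270,u0:u1],None,fx=3,fy=3,interpolation=cv2.INTER_CUBIC)
    for v in range(110,270,10):
        cv2.line(c,(0,(v-105)*3+1),(8 if v%50 else 20,(v-105)*3+1),(0,255,255),1)
    for u in range(-(-u0//10)*10,u1,10):
        cv2.line(c,((u-u0)*3+1,0),((u-u0)*3+1,8 if u%50 else 20),(0,255,255),1)
    out.append(c)
cv2.imwrite("pics/crop1.png",np.hstack(out))
E
```

```text
(no output)
```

View pics/crop1.png

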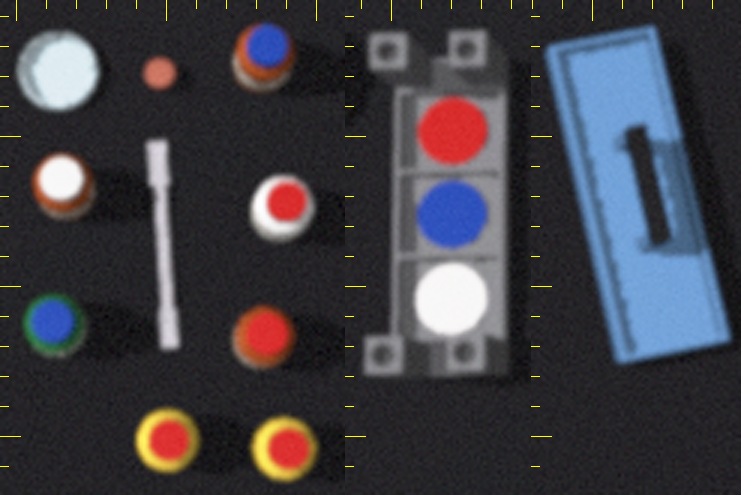

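```bash
cat > h.py <<'E'
from cell import *
import numpy as np, cv2
from scipy.spatial.transform import Rotation as R
def ray(c,u,v,z):
    T=c["world_from_camera"]; d=T[:3,:3]@np.array([(u-c["cx"])/c["fx"],(v-c["cy"])/c["fy"],1])
    return T[:3,3]+d*(z-T[2,3])/d[2]
def proj(c,p):
    q=np.linalg.inv(c["world_from_camera"])@np.r_[p,1]; return np.array([c["fx"]*q[0]/q[2]+c["cx"],c["fy"]*q[1]/q[2]+c["cy"]])
def st():
    s=read_state(); r=R.from_euler("xyz",s["tool_rot"]); return s,r
def plan(goal,yaw=None):
    "shift in tool axes (units) and turn (units) to a world goal, tool pointing down"
    s,r=st(); d=r.inv().apply(np.array(goal)-s["eef_pos"])/40
    print("pos",np.round(s["eef_pos"],1),"t",s["clock"],"w",round(s["width"],1),"F",np.round(s["force"],1),"shift",np.round(d,2),"rot",np.round(s["tool_rot"],3))
    return d
E
python3 - <<'E'
from h import *
c=calibration("top"); o=-1/3
def P(u0,cu,cv,z,off=0): return np.round(ray(c,u0+(cu-off)/3+o,105+cv/3+o,z)[:2],1)
for n,u,v in(("Aw",62,178),("Ab",268,46),("Ar",270,332),("Wr",288,202),("Gb",53,321)): print(n,P(195,u,v,60))
for n,u,v in(("pr",453,131),("pb",453,214),("pw",451,299)): print(n,P(85,u,v,6,345))
for u,v in((388,51),(467,49),(383,355),(465,352)): print("post",P(85,u,v,72,345))
for u,v in((633,127),(660,245)): print("bar",P(330,u,v,70,531))
for u,v in((548,44),(655,27),(731,342),(617,363)): print("tc",P(330,u,v,32,531))
print(P(195,165,440,60),P(195,288,449,60),"rod ends",P(195,157,143,10),P(195,170,348,10))
w=calibration("wrist");s,r=st();print("cam in tool",np.round(r.inv().apply(w["world_from_camera"][:3,3]-s["eef_pos"])),"tool axes",np.round(r.as_matrix(),2).tolist(), "cam R in tool",np.round(r.as_matrix().T@w["world_from_camera"][:3,:3],2).tolist())
E
```

```text
Aw [558.2  74.7]
Ab [656.4 -81.9]
Ar [440.  -76.1]
Wr [536.5 -92.8]
Gb [451.9  82.6]
pr [610.6 299.3]
pb [544.8 298.3]
pw [478.6 298.8]
post [656.4 329.3]
post [656.9 271.6]
post [432.4 327.9]
post [433.1 269.8]
bar [ 588.  -257.6]
bar [ 498.8 -272.5]
tc [ 664.1 -204.9]
tc [ 676.3 -289.9]
tc [ 428.3 -333.2]
tc [ 414.6 -245.1]
[363.6   2.7] [354.7 -86.3] rod ends [594.2   3.4] [433.3  -3. ]
cam in tool [ -77. -142.   -0.] tool axes [[0.97, -0.0, 0.24], [-0.24, -0.0, 0.97], [0.0, -1.0, -0.0]] cam R in tool [[-0.0, 0.96, 0.29], [0.0, -0.29, 0.96], [1.0, 0.0, -0.0]]
```

Confirmed: the white, blue and red lids on amber bodies are the three jars to move. White/red, green/blue and both yellow/red jars stay. I'm starting with amber_white at about (558,75), jaw along world y.

Request:
apply_moves(targets=[[0, 0, 0, 0, -0.88, 0], [0, 0, 0, 0, -0.88, 0], [0.7, 0, -1, 0, 0, 0], [0.7, 0, -1, 0, 0, 0], [0.7, 0, -1, 0, 0, 0], [0.7, 0, -1, 0, 0, 0], [0.7, 0, -1, 0, 0, 0], [0.7, 0, -1, 0, 0, 0], [0.7, 0, -1, 0, 0, 0], [0.7, 0, -1, 0, 0, 0], [0.7, 0, -1, 0, 0, 0], [0.7, 0, -1, 0, 0, 0]], jaw=1)

```text
clock: 1.6
eef_pos: [438.7, 229.0, 231.1]
tool_rot: [-1.571, 0.0, 0.0]
force: [0.6, -0.1, -0.1]
width: 85.2
```

Request:
apply_moves(targets=[[0.75, 0.5, -0.96, 0, 0, 0], [0.75, 0.5, -0.96, 0, 0, 0], [0.75, 0.5, -0.96, 0, 0, 0], [0.74, 0.5, -0.98, 0, 0, 0], [0, 0.5, 0, 0, 0, 0], [0, 0, 0, 0, 0, 0]])

```text
clock: 2.35
eef_pos: [556.2, 75.4, 129.6]
tool_rot: [-1.571, 0.004, -0.001]
force: [-1.4, 0.3, 0.1]
width: 85.0
```

```bash
python3 - <<'E'
from h import *
c=calibration("wrist"); im=get_image("wrist")
for n,p in(("Aw",(558.2,74.7,60)),("Ab",(656.4,-81.9,60)),("Gb",(451.9,82.6,60)),("Wr",(536.5,-92.8,60))):
    q=proj(c,p); print(n,q); cv2.drawMarker(im,tuple(int(round(x)) for x in q),(0,255,0),0,12,1)
cv2.imwrite("pics/w1.png",im[:,:,::-1]); plan((558.2,74.7,10))
E
```

```text
Aw [253.67807377 205.96735281]
Ab [ 41.64155319 331.13102222]
Gb [267.39312963  29.25117468]
Wr [ -9.2252498  174.01889216]
pos [556.9  76.3 130.7] t 2.4 w 85.4 F [-0.2  0.5  0.2] shift [ 0.04  3.02 -0.04] rot [-1.571  0.002  0.   ]
```

View pics/w1.png

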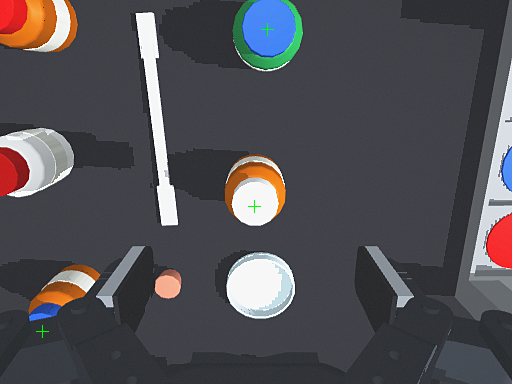

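The green marker falls on the amber jar's white lid at (255,204), within 2 mm, so I'm descending.

Request:
apply_moves(targets=[[0, 1, 0, 0, 0, 0], [0, 1, 0, 0, 0, 0], [0, 0.6, 0, 0, 0, 0], [0, 0.4, 0, 0, 0, 0], [0, 0, 0, 0, 0, 0]])

```text
clock: 3.02
eef_pos: [557.4, 76.7, 11.1]
tool_rot: [-1.571, 0.001, 0.001]
force: [0.1, 0.7, 0.6]
width: 85.4
```

Request:
apply_moves(targets=[[0, 0, 0, 0, 0, 0], [0, 0, 0, 0, 0, 0], [0, 0, 0, 0, 0, 0], [0, 0, 0, 0, 0, 0], [0, 0, 0, 0, 0, 0], [0, 0, 0, 0, 0, 0], [0, 0, 0, 0, 0, 0], [0, 0, 0, 0, 0, 0]], jaw=-1)

```text
clock: 4.03
eef_pos: [558.5, 76.2, 12.5]
tool_rot: [-1.57, -0.002, -0.0]
force: [-0.7, -0.2, 5.4]
width: 42.4
```

Request:
apply_moves(targets=[[0, -0.3, 0, 0, 0, 0], [0, -0.7, 0, 0, 0, 0], [0, -1, 0, 0, 0, 0], [0, -1, 0, 0, 0, 0], [0, 0, 0, 0, 0, 0]])

```text
clock: 4.65
eef_pos: [560.1, 76.3, 135.0]
tool_rot: [-1.57, -0.007, -0.0]
force: [0.4, 0.4, -1.8]
width: 42.0
```

Request:
apply_moves(targets=[[-0.33, 0, 0.93, 0, 0, 0], [-0.33, 0, 0.93, 0, 0, 0], [-0.33, 0, 0.93, 0, 0, 0], [-0.33, 0, 0.93, 0, 0, 0], [-0.33, 0, 0.93, 0, 0, 0], [-0.33, 0, 0.93, 0, 0, 0], [0, 0, 0, 0, 0, 0], [0, 0, 0, 0, 0, 0]])

```text
clock: 5.65
eef_pos: [478.1, 298.2, 130.6]
tool_rot: [-1.572, 0.001, -0.0]
force: [0.0, -0.9, -1.7]
width: 41.9
```

```bash
python3 - <<'E'
from h import *
c=calibration("wrist"); im=get_image("wrist")
for p in((432.8,270,72),(432.8,328,72),(656.7,271,72),(656.7,329,72),(610.6,299.6,6),(544.7,299.6,6),(478.6,299.2,6)):
    q=proj(c,p); cv2.drawMarker(im,tuple(int(round(x)) for x in q),(0,255,0),0,10,1)
cv2.imwrite("pics/w2.png",im[:,:,::-1]); plan((478.7,299.2,19)); print(np.std([read_state()["eef_pos"] for _ in range(10)],0))
E
```

```text
pos [478.6 297.6 130.8] t 5.7 w 42.0 F [ 0.3 -0.7 -2. ] shift [0.01 2.79 0.04] rot [-1.573e+00  1.000e-03 -2.000e-03]
[0.00000000e+00 5.68434189e-14 2.84217094e-14]
```

View pics/w2.png

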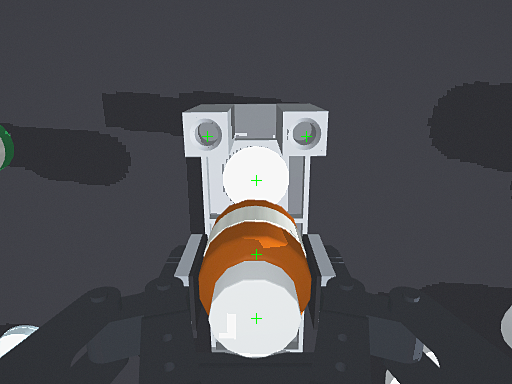

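The wrist view shows the white pad at (256,177) and the sockets at (208,131) and (306,131). These lie about 2 mm toward -x of the top estimate, which was also true for the jar, so I'm lowering it.

Request:
apply_moves(targets=[[0, 1, 0, 0, 0, 0], [0, 1, 0, 0, 0, 0], [0, 0.5, 0, 0, 0, 0], [0, 0.2, 0, 0, 0, 0], [0, 0.11, 0, 0, 0, 0], [0, 0, 0, 0, 0, 0]])

```text
clock: 6.45
eef_pos: [479.0, 299.1, 19.4]
tool_rot: [-1.57, -0.001, -0.001]
force: [-0.7, -0.8, -0.7]
width: 42.4
```

Request:
apply_moves(targets=[[0, 0.03, 0, 0, 0, 0], [0, 0, 0, 0, 0, 0]])

```text
clock: 6.7
eef_pos: [479.1, 299.6, 18.6]
tool_rot: [-1.57, -0.001, -0.0]
force: [-0.0, -0.2, 3.6]
width: 42.2
```

Request:
apply_moves(targets=[[0, 0, 0, 0, 0, 0], [0, 0, 0, 0, 0, 0], [0, 0, 0, 0, 0, 0], [0, 0, 0, 0, 0, 0], [0, 0, 0, 0, 0, 0], [0, 0, 0, 0, 0, 0]], jaw=1)

```text
clock: 7.45
eef_pos: [478.5, 299.3, 17.7]
tool_rot: [-1.571, 0.0, -0.0]
force: [0.0, 0.3, -0.6]
width: 85.3
```

Request:
apply_moves(targets=[[0, -0.5, 0, 0, 0, 0], [0, -1, 0, 0, 0, 0], [0, -1, 0, 0, 0, 0], [0, -0.5, 0, 0, 0, 0]])

```text
clock: 7.95
eef_pos: [479.4, 299.8, 139.9]
tool_rot: [-1.569, -0.003, -0.0]
force: [-0.0, -0.0, 0.4]
width: 85.3
```

Request:
apply_moves(targets=[[0.445, 0, -0.953, 0, 0, 0], [0.445, 0, -0.953, 0, 0, 0], [0.445, 0, -0.953, 0, 0, 0], [0.445, 0, -0.953, 0, 0, 0], [0.445, 0, -0.953, 0, 0, 0], [0.445, 0, -0.953, 0, 0, 0], [0.445, 0, -0.953, 0, 0, 0], [0.445, 0, -0.953, 0, 0, 0], [0.445, 0, -0.953, 0, 0, 0], [0.445, 0, -0.953, 0, 0, 0], [0, 0, 0, 0, 0, 0], [0, 0, 0, 0, 0, 0]])

```text
clock: 9.45
eef_pos: [656.0, -81.2, 137.3]
tool_rot: [-1.57, 0.001, -0.0]
force: [0.5, 0.2, 0.4]
width: 85.3
```

```bash
python3 - <<'E'
from h import *
c=calibration("wrist"); im=get_image("wrist")
for p in((656.4,-81.9,60),(440,-76.1,60),(536.5,-92.8,60)):
    q=proj(c,p); cv2.drawMarker(im,tuple(int(round(x)) for x in q),(0,255,0),0,10,1)
cv2.imwrite("pics/w3.png",im[:,:,::-1]); plan((656.4,-81.9,11))
E
```

```text
pos [656.  -80.3 137.4] t 9.5 w 85.8 F [ 0.1  0.4 -0.5] shift [ 0.01  3.16 -0.04] rot [-1.569e+00  1.000e-03  1.000e-03]
```

View pics/w3.png

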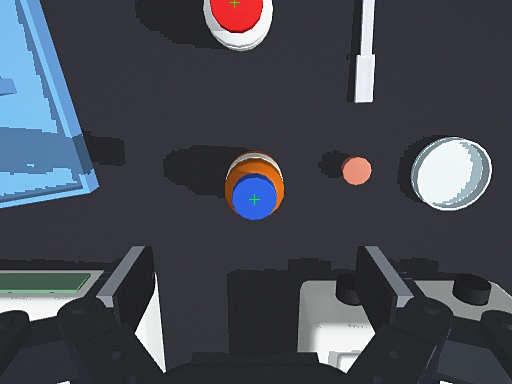

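The marker sits on the amber jar's blue lid at (254,198), with the white boxes clear behind. I'm grasping it.

Request:
apply_moves(targets=[[0, 1, 0, 0, 0, 0], [0, 1, 0, 0, 0, 0], [0, 0.74, 0, 0, 0, 0], [0, 0.4, 0, 0, 0, 0], [0, 0, 0, 0, 0, 0]])

```text
clock: 10.12
eef_pos: [655.7, -80.8, 11.3]
tool_rot: [-1.57, 0.002, 0.001]
force: [-0.2, 0.3, 0.1]
width: 85.6
```

Request:
apply_moves(targets=[[0, 0, 0, 0, 0, 0], [0, 0, 0, 0, 0, 0], [0, 0, 0, 0, 0, 0], [0, 0, 0, 0, 0, 0], [0, 0, 0, 0, 0, 0], [0, 0, 0, 0, 0, 0], [0, 0, 0, 0, 0, 0], [0, 0, 0, 0, 0, 0]], jaw=-1)

```text
clock: 11.12
eef_pos: [657.6, -82.1, 13.7]
tool_rot: [-1.571, -0.003, -0.0]
force: [-0.3, 0.6, 5.5]
width: 42.4
```

Request:
apply_moves(targets=[[0, -0.3, 0, 0, 0, 0], [0, -0.7, 0, 0, 0, 0], [0, -1, 0, 0, 0, 0], [0, -1, 0, 0, 0, 0], [0, -0.5, 0, 0, 0, 0]])

```text
clock: 11.75
eef_pos: [657.5, -82.1, 155.3]
tool_rot: [-1.571, -0.004, -0.0]
force: [0.3, 0.4, -1.2]
width: 42.5
```

Request:
apply_moves(targets=[[-0.28, 0, 0.954, 0, 0, 0], [-0.28, 0, 0.954, 0, 0, 0], [-0.28, 0, 0.954, 0, 0, 0], [-0.28, 0, 0.954, 0, 0, 0], [-0.28, 0, 0.954, 0, 0, 0], [-0.28, 0, 0.954, 0, 0, 0], [-0.28, 0, 0.954, 0, 0, 0], [-0.28, 0, 0.954, 0, 0, 0], [-0.28, 0, 0.954, 0, 0, 0], [-0.28, 0, 0.954, 0, 0, 0], [0, 0, 0, 0, 0, 0], [0, 0, 0, 0, 0, 0]])

```text
clock: 13.25
eef_pos: [544.6, 298.8, 152.3]
tool_rot: [-1.572, -0.0, -0.0]
force: [0.7, -0.5, -1.2]
width: 42.3
```

Request:
apply_moves(targets=[[0, 1, 0, 0, 0, 0], [0, 1, 0, 0, 0, 0], [0, 0.7, 0, 0, 0, 0], [0, 0.45, 0, 0, 0, 0], [0, 0.15, 0, 0, 0, 0], [0, 0.05, 0, 0, 0, 0], [0, 0, 0, 0, 0, 0], [0, 0, 0, 0, 0, 0]])

```text
clock: 14.25
eef_pos: [545.5, 299.2, 19.7]
tool_rot: [-1.571, -0.002, -0.001]
force: [-1.3, -1.2, 6.2]
width: 42.3
```

Request:
apply_moves(targets=[[0, 0, 0, 0, 0, 0], [0, 0, 0, 0, 0, 0], [0, 0, 0, 0, 0, 0], [0, 0, 0, 0, 0, 0], [0, 0, 0, 0, 0, 0], [0, -0.5, 0, 0, 0, 0], [0, -1, 0, 0, 0, 0], [0, -1, 0, 0, 0, 0], [0, -0.5, 0, 0, 0, 0]], jaw=1)

```text
clock: 15.38
eef_pos: [545.9, 300.4, 142.1]
tool_rot: [-1.568, -0.004, -0.0]
force: [0.3, -0.4, 0.3]
width: 85.3
```

Request:
apply_moves(targets=[[-0.262, 0, -0.939, 0, 0, 0], [-0.262, 0, -0.939, 0, 0, 0], [-0.262, 0, -0.939, 0, 0, 0], [-0.262, 0, -0.939, 0, 0, 0], [-0.262, 0, -0.939, 0, 0, 0], [-0.262, 0, -0.939, 0, 0, 0], [-0.262, 0, -0.939, 0, 0, 0], [-0.262, 0, -0.939, 0, 0, 0], [-0.262, 0, -0.939, 0, 0, 0], [-0.262, 0, -0.939, 0, 0, 0], [0, 0, 0, 0, 0, 0], [0, 0, 0, 0, 0, 0]])

```text
clock: 16.88
eef_pos: [440.4, -75.6, 139.0]
tool_rot: [-1.571, -0.002, -0.0]
force: [0.4, -0.3, -0.0]
width: 85.3
```

```bash
python3 - <<'E'
from h import *
c=calibration("wrist"); im=get_image("wrist")
for p in((440,-76.1,60),):
    q=proj(c,p); cv2.drawMarker(im,tuple(int(round(x)) for x in q),(0,255,0),0,10,1)
cv2.imwrite("pics/w4.png",im[:,:,::-1]); plan((440,-76.1,11))
E
```

```text
pos [440.4 -75.1 138.8] t 16.925 w 85.4 F [ 0.  -0.2 -0.4] shift [-0.01  3.19 -0.03] rot [-1.57e+00 -2.00e-03  1.00e-03]
```

View pics/w4.png

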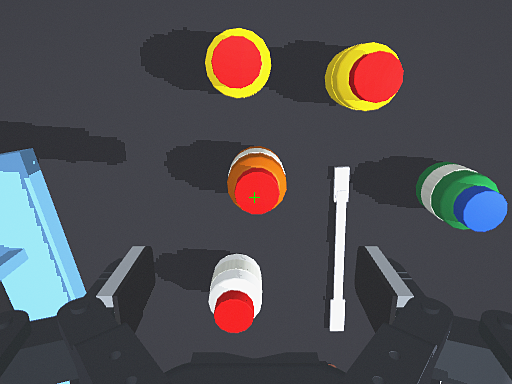

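The amber jar with the red lid is at (257,191), against yellows at (238,62) and (375,76) and the white jar at (235,311). I'm grasping it with a small correction.

Request:
apply_moves(targets=[[-0.04, 1, 0.03, 0, 0, 0], [0, 1, 0, 0, 0, 0], [0, 0.74, 0, 0, 0, 0], [0, 0.42, 0, 0, 0, 0], [0, 0, 0, 0, 0, 0]])

```text
clock: 17.55
eef_pos: [435.0, -76.1, 24.1]
tool_rot: [-1.577, 0.011, 0.003]
force: [-0.8, -0.8, 0.4]
width: 85.3
```

Request:
apply_moves(targets=[[0, 0, 0, 0, 0, 0], [0, 0, 0, 0, 0, 0], [0, 0, 0, 0, 0, 0], [0, 0, 0, 0, 0, 0], [0, 0, 0, 0, 0, 0], [0, 0, 0, 0, 0, 0], [0, 0, 0, 0, 0, 0], [0, 0, 0, 0, 0, 0]], jaw=-1)

```text
clock: 18.55
eef_pos: [435.9, -77.1, 26.0]
tool_rot: [-1.578, 0.007, 0.001]
force: [-0.8, 1.8, 8.6]
width: 41.6
```

Request:
apply_moves(targets=[[0, -0.3, 0, 0, 0, 0], [0, -0.7, 0, 0, 0, 0], [0, -1, 0, 0, 0, 0], [0, -1, 0, 0, 0, 0], [0, -0.5, 0, 0, 0, 0], [0, 0, 0, 0, 0, 0]])

```text
clock: 19.3
eef_pos: [437.3, -76.6, 166.6]
tool_rot: [-1.579, 0.005, -0.0]
force: [1.1, -0.1, -1.7]
width: 41.6
```

```bash
python3 - <<'E'
from h import *
plan((610.7,300.1,17.5))
E
```

```text
pos [437.3 -76.6 166.6] t 19.3 w 41.6 F [ 1.1 -0.1 -1.7] shift [4.35 3.63 9.45] rot [-1.579  0.005 -0.   ]
```

The arm ran short of reach low down at this near position (TCP z = 24 rather than 11), but the grip is firm at 41.6 mm. It holds 13 mm higher on the jar, so I'll place it 13 mm higher.

Request:
apply_moves(targets=[[0.434, 0, 0.942, 0, 0, 0], [0.434, 0, 0.942, 0, 0, 0], [0.434, 0, 0.942, 0, 0, 0], [0.434, 0, 0.942, 0, 0, 0], [0.434, 0, 0.942, 0, 0, 0], [0.434, 0, 0.942, 0, 0, 0], [0.434, 0, 0.942, 0, 0, 0], [0.434, 0, 0.942, 0, 0, 0], [0.434, 0, 0.942, 0, 0, 0], [0.434, 0, 0.942, 0, 0, 0], [0, 0, 0, 0, 0, 0], [0, 0, 0, 0, 0, 0]])

```text
clock: 20.8
eef_pos: [608.9, 299.4, 158.8]
tool_rot: [-1.581, 0.012, 0.001]
force: [-0.6, -1.0, -1.3]
width: 42.0
```

```bash
python3 - <<'E'
from h import *
im=get_image("wrist"); im2=get_image("scene")[100:300,330:490]
cv2.imwrite("pics/w5.png",np.hstack([im[:,80:440],cv2.resize(im2,(307,384))])[:,:,::-1]); plan((610.7,300.1,31))
E
```

```text
pos [609.5 298.5 159.6] t 20.9 w 41.5 F [ 0.7 -0.5 -1.6] shift [0.06 3.22 0.07] rot [-1.58e+00  1.00e-02 -1.00e-03]
```

View pics/w5.png

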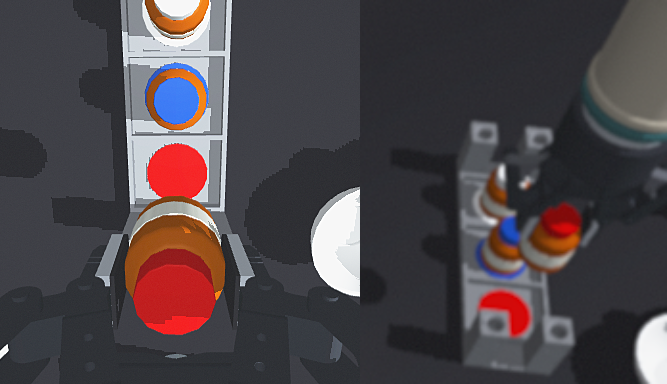

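White and blue jars stand on their pads; the red pad is empty under the held jar. Lowering.

Request:
apply_moves(targets=[[0.05, 1, 0.05, 0, 0, 0], [0, 1, 0, 0, 0, 0], [0, 0.7, 0, 0, 0, 0], [0, 0.3, 0, 0, 0, 0], [0, 0.1, 0, 0, 0, 0], [0, 0, 0, 0, 0, 0]])

```text
clock: 21.65
eef_pos: [611.4, 301.7, 37.5]
tool_rot: [-1.577, 0.008, -0.0]
force: [1.0, -0.9, -1.7]
width: 41.4
```

Request:
apply_moves(targets=[[0, 0.08, 0, 0, 0, 0], [0, 0, 0, 0, 0, 0], [0, 0.05, 0, 0, 0, 0], [0, 0, 0, 0, 0, 0]])

```text
clock: 22.15
eef_pos: [611.1, 301.7, 32.2]
tool_rot: [-1.578, 0.008, 0.0]
force: [-0.3, -0.7, 4.1]
width: 41.9
```

Request:
apply_moves(targets=[[0, 0, 0, 0, 0, 0], [0, 0, 0, 0, 0, 0], [0, 0, 0, 0, 0, 0], [0, 0, 0, 0, 0, 0], [0, 0, 0, 0, 0, 0], [0, -0.5, 0, 0, 0, 0], [0, -1, 0, 0, 0, 0], [0, -1, 0, 0, 0, 0], [0, -1, 0, 0, 0, 0]], jaw=1)

```text
clock: 23.28
eef_pos: [612.3, 302.8, 174.3]
tool_rot: [-1.577, 0.008, 0.0]
force: [0.8, -0.1, -0.8]
width: 85.7
```

```bash
python3 - <<'E'
from h import *
s,r=st(); g=R.from_euler("xyz",[-np.pi/2,0,0.166])
print(np.round(np.degrees((r.inv()*g).as_rotvec())/8,2)); plan((544,-266,165))
E
```

```text
[ 0.04 -1.19 -0.06]
pos [612.3 302.8 174.3] t 23.275 w 85.7 F [ 0.8 -0.1 -0.8] shift [ -1.71   0.34 -14.22] rot [-1.577  0.008  0.   ]
```

Request:
apply_moves(targets=[[0, 0, 0, 0.04, 0, -0.06], [-0.12, 0, -1, 0, 0, 0], [-0.12, 0, -1, 0, 0, 0], [-0.12, 0, -1, 0, 0, 0], [-0.12, 0, -1, 0, 0, 0], [-0.12, 0, -1, 0, 0, 0], [-0.12, 0, -1, 0, 0, 0], [-0.12, 0, -1, 0, 0, 0], [-0.12, 0, -1, 0, 0, 0], [-0.12, 0, -1, 0, 0, 0], [-0.12, 0, -1, 0, 0, 0], [-0.12, 0, -1, 0, 0, 0]])

```text
clock: 24.78
eef_pos: [558.7, -138.7, 172.3]
tool_rot: [-1.573, 0.001, 0.0]
force: [0.0, -1.2, -0.1]
width: 85.7
```

Request:
apply_moves(targets=[[-0.12, 0, -1, 0, 0, 0], [-0.12, 0, -1, 0, 0, 0], [-0.12, 0, -1, 0, 0, 0], [0, 0, -0.2, 0, 0, 0], [0, 0, 0, 0, -0.6, 0], [0, 0, 0, 0, -0.59, 0], [0, 0, 0, 0, 0, 0]])

```text
clock: 25.65
eef_pos: [545.1, -264.2, 172.4]
tool_rot: [-1.571, 0.001, 0.167]
force: [0.1, 0.3, -0.1]
width: 85.4
```

```bash
python3 - <<'E'
from h import *
c=calibration("wrist"); im=get_image("wrist"); im2=get_image("scene")[130:310,350:460]
for p in((588,-257.6,70),(498.8,-272.5,70)):
    q=proj(c,p); print(q); cv2.drawMarker(im,tuple(int(round(x)) for x in q),(0,255,0),0,10,1)
cv2.imwrite("pics/w6.png",np.hstack([im,cv2.resize(im2,(235,384))])[:,:,::-1]); plan((544,-266,42))
E
```

```text
[253.52234764 240.80427719]
[253.65742401 124.02322775]
pos [ 545.1 -264.6  172.4] t 25.75 w 85.5 F [-0.4 -0.1 -0.9] shift [-0.03  3.26 -0.03] rot [-1.572e+00  1.000e-03  1.660e-01]
```

View pics/w6.png

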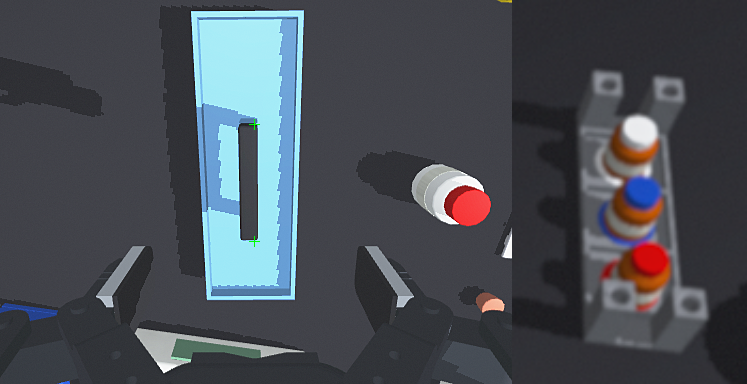

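All three amber jars stand upright on their matching pads. The grip bar is at (249,182), about 4 mm to the left of the jaw centre (u≈255). I'll shift by that and grasp.

Request:
apply_moves(targets=[[-0.05, 0.8, -0.11, 0, 0, 0], [0, 1, 0, 0, 0, 0], [0, 0.8, 0, 0, 0, 0], [0, 0.4, 0, 0, 0, 0], [0, 0.26, 0, 0, 0, 0], [0, 0, 0, 0, 0, 0]])

```text
clock: 26.5
eef_pos: [543.8, -270.3, 42.0]
tool_rot: [-1.572, 0.001, 0.166]
force: [-0.2, -0.7, 0.2]
width: 85.2
```

Request:
apply_moves(targets=[[0, 0, 0, 0, 0, 0], [0, 0, 0, 0, 0, 0], [0, 0, 0, 0, 0, 0], [0, 0, 0, 0, 0, 0], [0, 0, 0, 0, 0, 0], [0, 0, 0, 0, 0, 0], [0, 0, 0, 0, 0, 0], [0, 0, 0, 0, 0, 0], [0, 0, 0, 0, 0, 0], [0, 0, 0, 0, 0, 0]], jaw=-1)

```text
clock: 27.75
eef_pos: [543.8, -270.4, 42.1]
tool_rot: [-1.573, 0.001, 0.166]
force: [-1.0, -0.1, 3.5]
width: 13.0
```

Request:
apply_moves(targets=[[0, -0.2, 0, 0, 0, 0], [0, -0.5, 0, 0, 0, 0], [0, -0.8, 0, 0, 0, 0], [0, -1, 0, 0, 0, 0], [0, -0.7, 0, 0, 0, 0], [0, 0, 0, 0, 0, 0], [0, 0, 0, 0, 0, 0]])

```text
clock: 28.62
eef_pos: [542.8, -270.1, 169.4]
tool_rot: [-1.572, 0.002, 0.166]
force: [-0.0, 0.3, -3.0]
width: 12.8
```

Request:
apply_moves(targets=[[0, 0, 0, 0, 0.4, 0], [0, 0, 0, 0, 0.4, 0], [0, 0, 0, 0, 0.34, 0], [0, 0, 0.5, 0, 0, 0], [0, 0, 0.8, 0, 0, 0], [0, 0, 1, 0, 0, 0], [0, 0, 1, 0, 0, 0], [0, 0, 1, 0, 0, 0], [0, 0, 1, 0, 0, 0], [0, 0, 1, 0, 0, 0], [0, 0, 1, 0, 0, 0], [0, 0, 1, 0, 0, 0]])

```text
clock: 30.12
eef_pos: [539.8, 64.7, 168.7]
tool_rot: [-1.572, 0.003, 0.01]
force: [0.2, -0.1, -3.6]
width: 12.9
```

Request:
apply_moves(targets=[[0, 0, 1, 0, 0, 0], [0, 0, 1, 0, 0, 0], [0, 0, 1, 0, 0, 0], [0, 0, 1, 0, 0, 0], [0, 0, 0.9, 0, 0, 0], [0, 0, 0.7, 0, 0, 0], [0, 0, 0.4, 0, 0, 0], [0, 0, 0, 0, 0, 0], [0, 0, 0, 0, 0, 0]])

```text
clock: 31.25
eef_pos: [539.6, 300.0, 168.5]
tool_rot: [-1.575, 0.001, 0.006]
force: [0.5, -0.6, -3.0]
width: 12.9
```

```bash
python3 - <<'E'
from h import *
plan((544,299.8,110)); c=calibration("scene"); im=cv2.resize(get_image("scene")[90:310,330:490],None,fx=2.6,fy=2.6,interpolation=cv2.INTER_CUBIC)
t=cv2.resize(get_image("top")[100:250,80:165],None,fx=3.8,fy=3.8,interpolation=cv2.INTER_CUBIC); 
cv2.imwrite("pics/s7.png",np.hstack([im[:570],t[:570]])[:,:,::-1]); print(im.shape,t.shape)
cv2.imwrite("pics/w7.png",get_image("wrist")[:,:,::-1])
E
```

```text
pos [539.6 300.  168.5] t 31.25 w 12.9 F [ 0.5 -0.6 -3. ] shift [ 0.11  1.46 -0.  ] rot [-1.575e+00  1.000e-03  6.000e-03]
(572, 416, 3) (570, 323, 3)
```

View pics/s7.png

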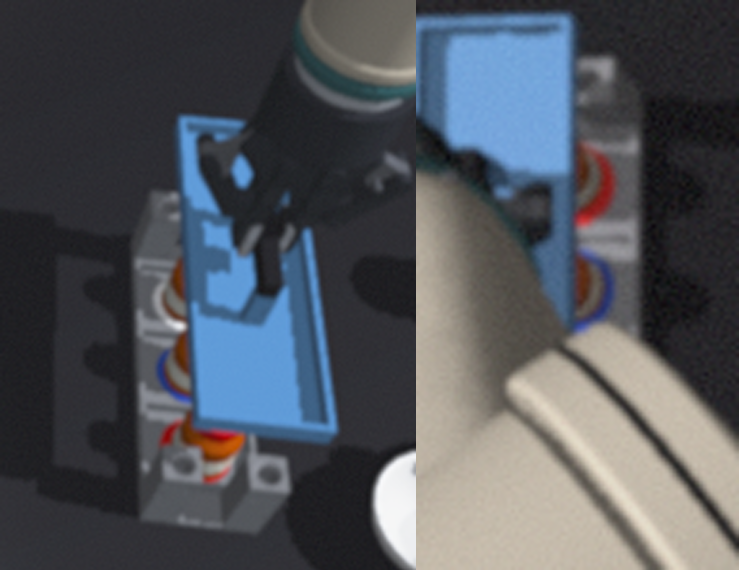

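View pics/w7.png

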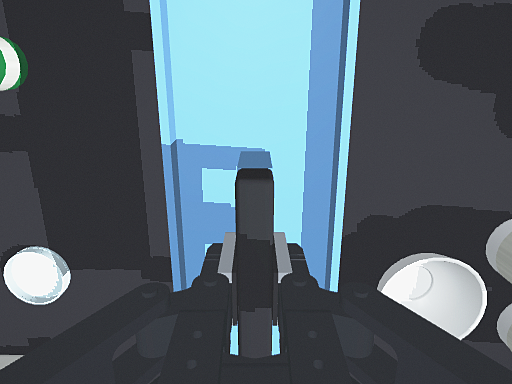

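```bash
python3 - <<'E'
from h import *
s,r=st(); p=s["eef_pos"]; print(p)
c=calibration("wrist")
for off in(-4,0,4): print(off,proj(c,p+r.apply([-45+off,-28,0])))
c=calibration("scene"); zt=158.5
for cu,cv in((337,433),(196,420),(180,116)): print("scene tray corner",ray(c,330+(cu+.5)/2.6-.5,90+(cv+.5)/2.6-.5,zt)[:2])
for cu,cv in((184,463),(270,474)): print("scene socket",ray(c,330+(cu+.5)/2.6-.5,90+(cv+.5)/2.6-.5,72)[:2])
c=calibration("top")
print("top corner",ray(c,80+158.5/3.8-.5,100+14.5/3.8-.5,zt)[:2])
E
```

```text
[539.97268175 300.19087737 168.90408408]
-4 [254.79683317 164.82524621]
0 [254.78969375 176.16067152]
4 [254.78269461 187.27336037]
scene tray corner [668.82635081 344.21710735]
scene tray corner [671.32796427 258.01092886]
scene tray corner [418.21822676 258.33353396]
scene socket [658.02081099 273.30698811]
scene socket [658.51868167 331.28242574]
top corner [668.33440053 257.03041573]
```

Request:
apply_moves(targets=[[0.06, 0, 0.02, 0.03, 0, 0], [0, 0.5, 0, 0, 0, 0], [0, 0.5, 0, 0, 0, 0], [0, 0.25, 0, 0, 0, 0], [0, 0, 0, 0, 0, 0], [0, 0, 0, 0, 0, 0]])

```text
clock: 32.15
eef_pos: [542.5, 303.1, 119.7]
tool_rot: [-1.567, -0.0, 0.007]
force: [0.8, 0.0, -1.1]
width: 12.8
```

```bash
python3 - <<'E'
from h import *
plan((544,299.8,98)); c=calibration("scene")
im=cv2.resize(get_image("scene")[120:310,360:480],None,fx=3.15,fy=3.15,interpolation=cv2.INTER_CUBIC)
t=cv2.resize(get_image("top")[100:250,80:165],None,fx=3.8,fy=3.8,interpolation=cv2.INTER_CUBIC) 
im=im[:570]; im=np.vstack([im,np.zeros((570-len(im),im.shape[1],3),np.uint8)]);
cv2.imwrite("pics/s8.png",np.hstack([im,t[:570]])[:,:,::-1]); print(im.shape,t.shape)
E
```

```text
pos [542.5 303.1 119.7] t 32.15 w 12.8 F [ 0.8  0.  -1.1] shift [ 0.04  0.54 -0.09] rot [-1.567 -0.     0.007]
(570, 378, 3) (570, 323, 3)
```

View pics/s8.png

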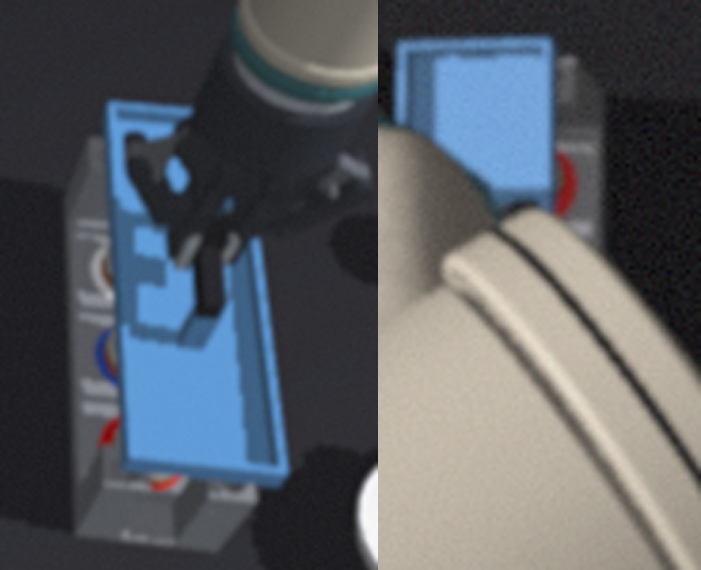

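```bash
python3 - <<'E'
from h import *
c=calibration("scene"); zt=109
for cu,cv in((289,471),(126,461),(107,101)): print("scene tray corner",ray(c,360+(cu+.5)/3.15-.5,120+(cv+.5)/3.15-.5,zt)[:2])
c=calibration("top")
for cu,cv in((19,42),(175,38)): print("top corner",ray(c,80+(cu+.5)/3.8-.5,100+(cv+.5)/3.8-.5,zt)[:2])
for i in range(3):
    get_image("top"); s,_=st(); print(s["eef_pos"],s["tool_rot"],s["force"])
E
```

```text
scene tray corner [667.98071151 348.75833058]
scene tray corner [673.69893976 261.83621987]
scene tray corner [420.75988224 260.27301935]
top corner [670.10657732 347.98366316]
top corner [670.94966328 261.19966229]
[542.40840054 303.08591205 119.7400114 ] [-1.56753503e+00 -5.38228089e-04  7.12884027e-03] [-1.00293036 -0.22768126 -2.17133958]
[542.32001231 303.01874989 119.64268198] [-1.56772197e+00 -4.08596843e-04  7.24938483e-03] [ 0.29991669 -0.99435716 -2.5235559 ]
[542.21514251 302.93868332 119.50497399] [-1.56785612e+00 -1.60374362e-04  7.21178180e-03] [-0.53691764  0.23601888 -3.16684862]
```

Top and scene both put the tray 3–5 mm too far in +y. I'm correcting that and re-checking the pose.

Request:
apply_moves(targets=[[0, 0, -0.08, -0.01, 0, 0], [0, 0, 0, 0, 0, 0], [0, 0, 0, 0, 0, 0], [0, 0, 0, 0, 0, 0], [0, 0, 0, 0, 0, 0], [0, 0, 0, 0, 0, 0]])

```text
clock: 33.15
eef_pos: [541.9, 299.7, 118.9]
tool_rot: [-1.57, 0.001, 0.007]
force: [0.4, 0.1, -2.4]
width: 12.9
```

Request:
apply_moves(targets=[[0, 0.1, -0.01, 0, 0, 0], [0, 0.1, 0, 0, 0, 0], [0, 0.05, 0, 0, 0, 0], [0, 0, 0, 0, 0, 0], [0, 0, 0, 0, 0, 0]])

```text
clock: 33.78
eef_pos: [542.0, 299.3, 109.0]
tool_rot: [-1.57, 0.001, 0.007]
force: [0.4, -0.3, -2.7]
width: 12.6
```

Request:
apply_moves(targets=[[0, 0.1, 0, 0, 0, 0], [0, 0.05, 0, 0, 0, 0], [0, 0, 0, 0, 0, 0], [0, 0, 0, 0, 0, 0]])

```text
clock: 34.28
eef_pos: [542.0, 299.2, 103.0]
tool_rot: [-1.57, 0.001, 0.007]
force: [0.4, -0.2, -2.7]
width: 12.7
```

Request:
apply_moves(targets=[[0, 0.08, 0, 0, 0, 0], [0, 0.02, 0, 0, 0, 0], [0, 0, 0, 0, 0, 0], [0, 0, 0, 0, 0, 0]])

```text
clock: 34.78
eef_pos: [542.0, 299.3, 99.0]
tool_rot: [-1.57, 0.001, 0.007]
force: [0.6, -0.4, -3.1]
width: 12.8
```

Request:
apply_moves(targets=[[0, 0.03, 0, 0, 0, 0], [0, 0, 0, 0, 0, 0], [0, 0.02, 0, 0, 0, 0], [0, 0, 0, 0, 0, 0]])

```text
clock: 35.28
eef_pos: [542.1, 299.6, 98.2]
tool_rot: [-1.569, -0.0, 0.007]
force: [-2.2, -0.4, 7.1]
width: 12.9
```

Contact came at z≈98, which is the seated height. Releasing and withdrawing.

Request:
apply_moves(targets=[[0, 0, 0, 0, 0, 0], [0, 0, 0, 0, 0, 0], [0, 0, 0, 0, 0, 0], [0, 0, 0, 0, 0, 0], [0, 0, 0, 0, 0, 0], [0, 0, 0, 0, 0, 0], [0, -0.4, 0, 0, 0, 0], [0, -1, 0, 0, 0, 0], [0, -1, 0, 0, 0, 0], [0, -0.6, 0, 0, 0, 0]], jaw=1)

```text
clock: 36.52
eef_pos: [542.8, 299.9, 220.5]
tool_rot: [-1.567, -0.003, 0.007]
force: [0.1, 0.8, -0.7]
width: 85.3
```

Request:
apply_moves(targets=[[0, 0, -1, 0, 0, 0], [0, 0, -1, 0, 0, 0], [0, 0, -1, 0, 0, 0], [0, 0, -1, 0, 0, 0], [0, 0, -1, 0, 0, 0], [0, 0, -1, 0, 0, 0], [0, 0, -1, 0, 0, 0], [0, 0, -1, 0, 0, 0], [0, 0, 0, 0, 0, 0]])

```text
clock: 37.65
eef_pos: [544.4, -25.3, 217.4]
tool_rot: [-1.572, 0.0, 0.001]
force: [0.9, 1.4, -0.6]
width: 85.4
```

```bash
python3 - <<'E'
from h import *
im=cv2.resize(get_image("scene")[120:310,190:480],None,fx=1.7,fy=3*.95*.6,interpolation=cv2.INTER_CUBIC)
a=get_image("scene")[130:310,350:470]; a=cv2.resize(a,None,fx=3,fy=3,interpolation=cv2.INTER_CUBIC)
t=cv2.resize(get_image("top")[95:275,75:215],None,fx=3,fy=3,interpolation=cv2.INTER_CUBIC)
cv2.imwrite("pics/f.png",np.hstack([a,t])[:,:,::-1]); print(a.shape,t.shape)
cv2.imwrite("pics/ftop.png",get_image("top")[:,:,::-1])
s,_=st();print(s["clock"],s["eef_pos"],s["width"])
E
```

```text
(540, 360, 3) (540, 420, 3)
37.85 [544.56951064 -19.30808487 217.28587164] 85.58891229754593
```

View pics/f.png

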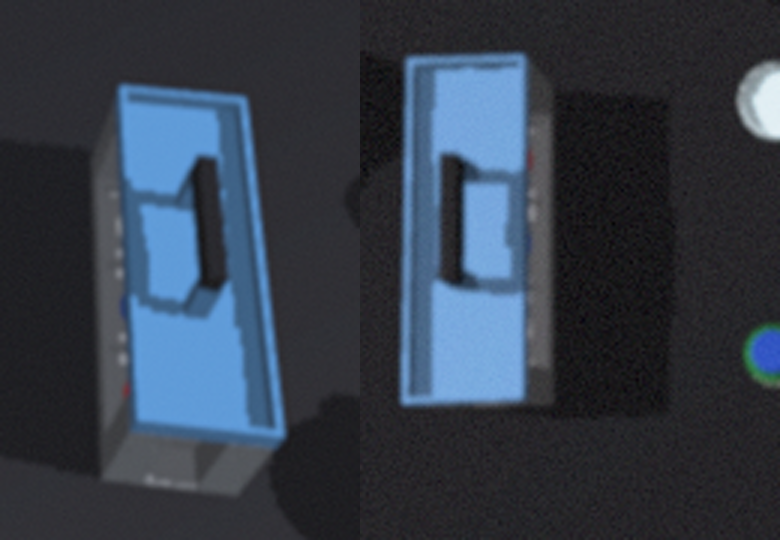

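View pics/ftop.png

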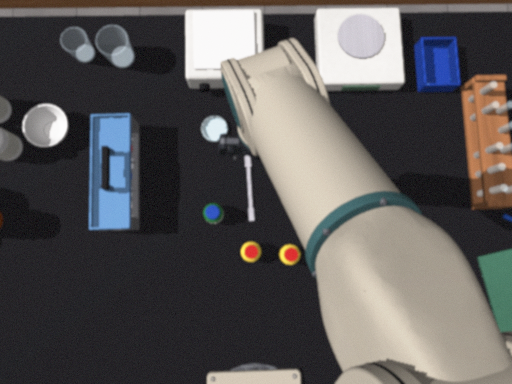

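```bash
python3 - <<'E'
from h import *
t,sc=calibration("top"),calibration("scene")
for cu,cv in((45,57),(165,54),(165,402),(42,405)): print("top",ray(t,75+(cu+.5)/3-.5,95+(cv+.5)/3-.5,88)[:2])
for cu,cv in((284,438),(135,430),(120,86),(247,98)): print("scene",ray(sc,350+(cu+.5)/3-.5,130+(cv+.5)/3-.5,88)[:2])
E
```

```text
top [669.9802263  344.56561184]
top [670.74087001 258.14022184]
top [417.72593698 254.86126341]
top [417.77100437 340.38134354]
scene [671.18834348 343.62395239]
scene [677.57222035 258.45655542]
scene [421.43011742 257.38361618]
scene [420.52280606 342.36380866]
```

The tray centre from the top view is (544.1, 299.5), against a socket centre of (544.7, 299.7). All four corners fit a level tray at the seated height, so I'm handing in.

```bash
python3 -c "
from cell import *
print(finish_job()); print(read_state()['clock'])"
```

```text
the job is handed in; nothing more can be done
None
the job is handed in; nothing more can be done
```

The job is done and handed in at about 38 s of the 131 s allowed. The white-, blue- and red-lidded amber jars stand on their matching pads in the grey tray. The blue tray was then stacked on top and released, with the arm withdrawn.

**Checks that passed**
- **Jars:** a scene view just before stacking showed all three upright on the right pads.
- **Stacking:** the pins went in with no contact force until the tool reached 98 mm, the seated height. After release, the top view put the tray's centre within 1 mm of the sockets' centre, with its corners consistent with sitting level.
- **Look-alikes:** I never touched the green jar, the white jar or the two yellow jars. The green and yellow jars were seen in place at the end; the arm hid the white jar in that last picture.

**Checks that disagreed or fell short**
- **Cameras:** the views differed by about 2–3 mm in x, and the scene view's tray corners scattered by several millimetres. I relied mainly on the top view.
- **Red-lidded jar:** it was gripped 13 mm higher than planned because the arm could not reach lower that close to its base. I placed it correspondingly higher, and it landed as expected.
- **Tray fit:** I did not take a side view of the pins in the sockets, so full seating rests on the contact height and the corner positions.

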